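# Set the dust extractor to speed 5 and start it

### The job

Before carving begins, push the pointer of the dust extractor's rotary selector round, click by click, from where it stands to speed 5: the fifth bar clockwise after the round off dot. With the pointer clicked in there, press the start button on the small push-button station fully down and let it spring back up. Lift nothing, leave the station where it stands, and do not disturb the stone block, hammer and chisel.

Things in the scene. Friction and masses are not known exactly. Their poses are not given: they have to be found in the camera images.
- control: grey steel control box screwed to the bench, 200 x 200 mm, 80 mm high, flat top with an aluminium panel, the rotary selector in its middle. Origin: centre of its underside; z up, -x is its front. In its own frame the off dot lies at +105 degrees from its x axis (counterclockwise from above), speed k at 105 - 30 k degrees, so speed 5 at -45 degrees
- off_dot (a point): the round black off dot, 11 mm across, flat on the box's top, 73 mm from the selector's axis. From it, clockwise seen from above and 30 degrees apart, follow seven flat black radial bars, growing longer (speeds 1 to 7), from 66 mm outwards
- dial_centre (a point): on the selector's vertical turning axis, 98 mm above the bench, half-way up the pointer blade (18 mm above the box's top)
- pointer_tip (a point): middle of the outer end of the selector's pointer blade, 58 mm from the axis, 98 mm above the bench. Selector: black plastic, round hub 42 mm across and a one-sided straight blade 14 mm wide reaching 58 mm from the axis, 5 to 33 mm above the box's top, a white line along its top
- selector (a joint): angle of the selector, rad, 0 at off, growing clockwise from above; a click is 0.5236 (30 degrees), speed 5 is 2.618; stops at off and 7. Starts clicked in at off, 1 or 2. Rests only in a click: pushed past half-way it snaps on to the next by itself, else it springs back. About 3 N sideways, 45 mm from the axis, turns it
- station: loose grey push-button station standing on the bench, 64 (x) x 90 (y) mm, its top 70 mm above the bench, about 0.9 kg. Origin: centre of its underside
- start (a joint): travel of the start button in m: 0 released, 0.006 fully down; a spring brings it back; about 5 N presses it fully down
- start_top (a point): centre of the top face of the round white start button, 28 mm in diameter, in a round dark collar on the middle of the station's top; it is pressed straight down, travel 6 mm
- stone: loose cream limestone block 85 x 85 mm with a raised step, 65 mm high; leave alone. Origin: centre of its underside
- mallet: loose mason's hammer, dark steel head 95 x 42 x 42 mm with a wooden handle reaching 200 mm from the head's centre along its -y; leave alone. Origin: underside of the head
- chisel: loose flat steel chisel lying along its y, about 180 mm long, 14 mm thick; leave alone. Origin: underside of its shank's middle
Not all that is in view belongs to the job. Of the things shaped like the station, the grey one is meant.

How it is judged:
By the outcome, as a careful person would: the job done as asked, in the order asked, and still so for the second after the job is handed in, with the robot touching nothing.
It also fails if it takes over 54 s, if anything falls off the work surface, if the arm or the gripper's body presses on something with over 40 N, if the wrist force passes 120 N, or if a joint passes its speed limit or range.

### The arm

A 6-joint arm with a two-finger parallel gripper is mounted at the origin on the work surface. World frame = base frame: x ahead of the robot, y to its left, z up, the work surface at z = 0. Lengths are in m, angles in degrees, forces in N, time in s.
With the tool pointing down it reaches from about 0.375 to 0.925 m from the base axis. Payload 5.7 kg.
Tool frame: the origin (TCP) lies midway between the tips of the shut fingers; the grasp point (between the pads) lies 19 mm behind it; z points along the fingers, y is the line along which they close (so a half turn about z gives the same grasp; the last joint's range is limited). The gripper opens to 85 mm and grips with 20 to 120 N. Pads are 22 mm wide; open, the fingers measure 114 mm over their backs; the gripper's body (76 mm by 85 mm) begins 54 mm behind the grasp point. The pads swing forward as they close: fully open they stand 13 mm farther back than shut.
Start: joints at [63.994, 20.558, 86.54, -0, 72.909, -6.595], TCP at [0.199, 0.566, 0.231] pointing down, gripper open.
Joint ranges: [-170.27, 170.27], [-57.76, 135], [12.27, 136.19], [-55.21, 235.2], [11.17, 155.16], [-170.74, 170.74]. Speed limits (degrees/s): [136.94, 136.94, 180, 180, 180, 180].

### API

Orientations are given as [roll, pitch, yaw] about the fixed x, y, z axes, in that order (R = Rz(yaw) Ry(pitch) Rx(roll)).
In Python, from cell import read_state, imaging, ctrl gives the robot as it stands. The module is installed in compiled form; this text tells all that it offers.
- The arm moves only by the shell command python3 -m inch 'ROWS' [OPENING]. ROWS is JSON, a list of rows, each a list of 4 numbers: the shift along the tool's x, y, z in mm, then the turn about the tool's z in degrees. In form: [[dx, dy, dz, roll], ...]. A call has 1 to 12 rows; each row is the pose to reach, as a shift and turn from the pose commanded when the call began, along the tool's axes at that moment; what a row does not reach only later rows make up. A row lasts 1/8 s, in which the tool goes at most 62.5 mm and 10.7 degrees, less where a joint would pass 70% of its speed; a pose out of reach is approached as far as the arm can. A call with a gripper value outside its range is refused whole. OPENING is the opening in per cent of the stroke, from 0 (shut) to 100 (fully open), set as the call begins (- or left out, the last holds). The fingers move at their own pace and stop on an object; the grip force is fixed at half the most. Time passes only in rows, so rows that repeat a pose let the fingers close. It gives the time, the measured TCP pose, the force, the opening and the grip force at its end, in the units of the state.
- read_state(): the state, without advancing time (a new reading comes with each control period).
- imaging.grab_frame(name): name is "side" or "top" or "wrist"; returns (picture, depth): 400x640x3 uint8, red, green, blue; 400x640 float32, m along the optical axis (not along the pixel's ray), 0 where there is no reading.
- imaging.calibration(name): a dict with "fx", "fy", "cx", "cy" (pixels), "cam_to_world" (4x4, takes a point from camera to world coordinates); the wrist camera has in their place "mount" (4x4, takes a point from camera to tool coordinates, whose origin is the TCP and whose axes are the flange's). Camera axes: x right, y up, looking along -z (the intrinsics and any distortion apply to the point x, -y, -z); pixel columns grow to the right and rows downward; lengths in m; the calibration is good to about 2 mm. A picture is of the moment at which its call begins: read the wrist's pose just before it. calibration takes no time and is no camera call.
- ctrl.sign_off(): hands the job in; it is judged then, once.
The state is a dict: "t": time; "qpos": joint angles; "qvel": joint speeds; "joint_efforts": joint torques, N m; "tool_pos": TCP position; "orientation": TCP orientation; "force": force on the tool from outside, world axes, zero at the start; "moment": the same for the moment, N m; "width": finger opening in m; "gripper_force": force on a finger pad.
Only numpy, scipy, OpenCV 4.12 (cv2) and the standard library are available. Lean on these libraries where they do the work, as an engineer would, in place of code of your own. Each camera call takes 0.05 s, during which the arm holds its last target. There are 200 camera calls.

## Working session

There is one attempt and no reset: what is moved stays moved. The work goes in short steps, Python scripts to look and compute and a shell command to move; the robot and the scene stay as the last step left them, time stands still between calls to the robot, and variables do not carry over. Pictures are saved under pics/ and viewed, at most 10 in all, crops included, and the job is handed in when it is done.

```bash
mkdir -p pics
cat > h.py <<'E'
import numpy as np, cv2
from cell import read_state, imaging, ctrl
from scipy.spatial.transform import Rotation as R
def tool():
    s=read_state(); T=np.eye(4); T[:3,3]=s["tool_pos"]; T[:3,:3]=R.from_euler("xyz",s["orientation"],degrees=True).as_matrix(); return T
def grab(n):
    T=tool(); p,d=imaging.grab_frame(n); c=imaging.calibration(n)
    M=c["cam_to_world"] if "cam_to_world" in c else T@np.array(c["mount"])
    return p,d,c,np.array(M)
def plane(u,v,c,M,z):
    r=M[:3,:3]@np.array([(u-c["cx"])/c["fx"],-(v-c["cy"])/c["fy"],-1]); o=M[:3,3]
    return o+r*(z-o[2])/r[2]
def dep(u,v,d,c,M):
    z=d[v,u]; return (M@np.array([(u-c["cx"])/c["fx"]*z,-(v-c["cy"])/c["fy"]*z,-z,1]))[:3]
def save(n,p): cv2.imwrite("pics/"+n+".png",p[:,:,::-1])
E
python3 - <<'E'
from h import *
print(read_state())
for n in("top","side"):
    p,d,c,M=grab(n); save(n+"0",p); np.savez(n+"0.npz",p=p,d=d,M=M); print({k:v for k,v in c.items()})
E
```

```text
{'t': 0.0, 'qpos': array([ 6.39956050e+01,  2.05982393e+01,  8.65993496e+01, -1.91415298e-03,
        7.29078333e+01, -6.59487847e+00]), 'qvel': array([ 0.14278347,  0.0285277 ,  0.03880876, -0.10638726, -0.02156634,
        0.07262088]), 'joint_efforts': array([-1.50200300e-03, -5.27617300e+01, -2.78623170e+01, -2.37157628e-04,
        1.28969960e-02,  3.54974725e-05]), 'tool_pos': array([0.19911021, 0.56527786, 0.23044801]), 'orientation': array([-1.79895065e+02, -1.02910899e-02,  1.60591038e+02]), 'force': array([-0.67190925,  0.23897119, -0.43224932]), 'moment': array([-0.02352984,  0.00813918,  0.04877809]), 'gripper_force': 0.0, 'width': 0.08545493853129499}
{'fx': 361.5378175420583, 'fy': 361.5378175420583, 'cx': 321.777412652442, 'cy': 204.7038107103248, 'cam_to_world': array([[ 7.25904917e-05,  9.92459357e-01, -1.22574135e-01,
         4.63150109e-01],
       [-9.99997334e-01, -2.10838266e-04, -2.29933263e-03,
        -6.06511984e-02],
       [-2.30783750e-03,  1.22573975e-01,  9.92456697e-01,
         9.11823972e-01],
       [ 0.00000000e+00,  0.00000000e+00,  0.00000000e+00,
         1.00000000e+00]])}
{'fx': 474.4154436821423, 'fy': 474.4154436821423, 'cx': 320.24158054773096, 'cy': 199.83817371043133, 'cam_to_world': array([[ 0.8913793 ,  0.29929981, -0.34038592,  0.08943463],
       [-0.45299683,  0.6137617 , -0.64659914, -0.98690576],
       [ 0.01538884,  0.73055883,  0.68267633,  1.05182704],
       [ 0.        ,  0.        ,  0.        ,  1.        ]])}
```

View pics/top0.png

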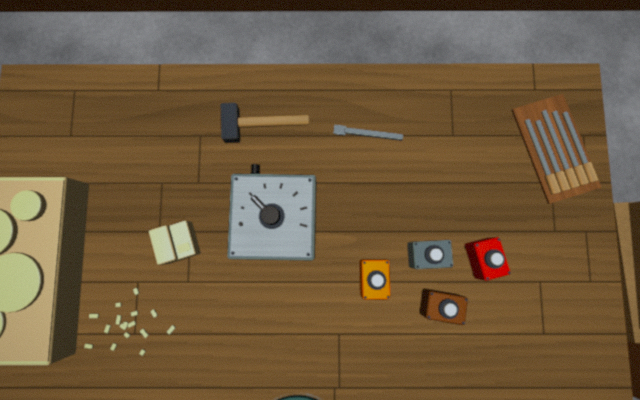

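View pics/side0.png

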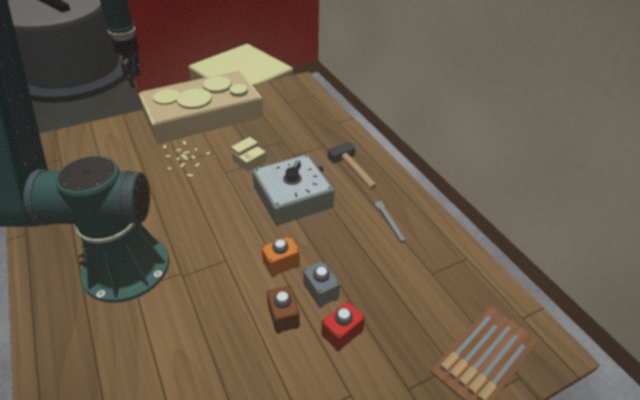

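The candidates shaped like the station are grey (432,255), orange (376,280), red (490,258) and brown (446,307), so I take the grey one. The box is at (271,217) with the off dot near (241,224). The pointer is at about (252,197), which looks like speed 2. Speed 5 is near (296,194).

Run:
```python
from h import *
f=np.load("top0.npz"); p,d,M=f["p"],f["d"],f["M"]; c=imaging.calibration("top")
a=cv2.resize(p[165:275,220:325],None,fx=4,fy=4,interpolation=2); b=cv2.resize(p[220:330,350:450],None,fx=4,fy=4,interpolation=2)
save("crop0",np.hstack([a,b]))
# dark flat marks on panel
g=cv2.cvtColor(p,cv2.COLOR_RGB2GRAY); m=np.zeros_like(g); m[176:258,232:313]=(g[176:258,232:313]<85)
n,l,s,ce=cv2.connectedComponentsWithStats(m)
for i in range(1,n):
    if s[i,4]>4: print(ce[i].round(1),s[i,4],plane(*ce[i],c,M,.08).round(4))
for n_,z in(("top",.078),("side",.078)):
    f=np.load(n_+"0.npz"); q=f["p"]; cc=imaging.calibration(n_)
    w=(q.min(2)>165).astype("uint8")
    n,l,s,ce=cv2.connectedComponentsWithStats(w)
    for i in range(1,n):
        if 20<s[i,4]<400: u,v=ce[i]; print(n_,ce[i].round(1),s[i,4],plane(u,v,cc,f["M"],z).round(4),dep(int(round(u)),int(round(v)),f["d"],cc,f["M"]).round(4))
print(dep(300,240,d,c,M),dep(271,215,d,c,M),dep(420,255,d,c,M))
```

```text
[295.2 193.2] 5 [0.5929 0.0031 0.08  ]
[270.9 215.1] 485 [0.5417 0.0589 0.08  ]
[254.6 202.2] 12 [0.5719 0.0973 0.08  ]
top [181.3 236.8] 361 [0.4918 0.2644 0.078 ] [0.4925 0.2785 0.0438]
top [165.6 245.8] 232 [0.4711 0.2995 0.078 ] [0.4709 0.3051 0.0628]
top [435.9 254. ] 96 [ 0.4526 -0.3193  0.078 ] [ 0.4528 -0.3154  0.0915]
top [496.8 258.7] 96 [ 0.4421 -0.4575  0.078 ] [ 0.4418 -0.4504  0.094 ]
top [377. 280.] 98 [ 0.3942 -0.1839  0.078 ] [ 0.3954 -0.1818  0.0912]
top [450.2 309.3] 98 [ 0.3297 -0.3467  0.078 ] [ 0.3329 -0.341   0.0931]
side [279.8 243. ] 50 [ 0.3973 -0.1701  0.078 ] [ 0.3924 -0.1844  0.0947]
side [321.  270.4] 59 [ 0.4553 -0.3046  0.078 ] [ 0.4501 -0.3141  0.0934]
side [281.9 295.7] 68 [ 0.3329 -0.3321  0.078 ] [ 0.3287 -0.3437  0.0941]
side [343.5 313. ] 76 [ 0.4451 -0.4432  0.078 ] [ 0.4397 -0.4536  0.0957]
[ 0.48434889 -0.00900796  0.08272505] [0.53889054 0.05400651 0.11215183] [ 0.45026206 -0.28498215  0.07052361]
```

View pics/crop0.png

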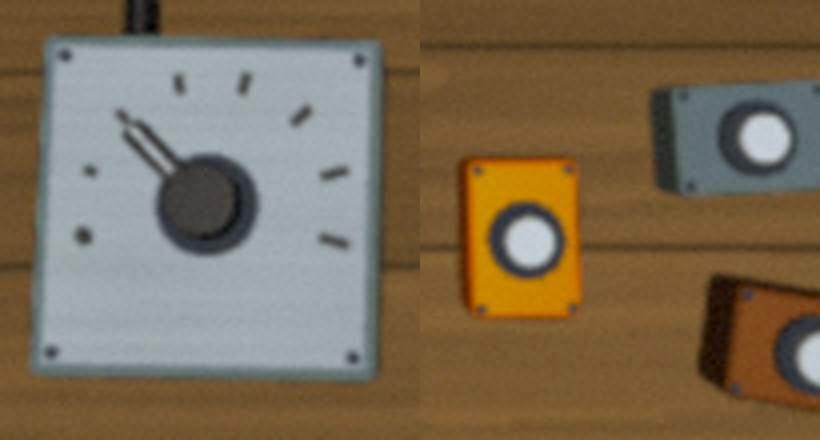

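Pointer is at speed 2, aimed at the bar at crop (122,115). Off dot is at crop (83,235), and speed 5 is the fifth bar clockwise, at crop (300,117). The grey station is the one at full-frame (432,255). I'll now move with shut fingers above the pre-push place.

```bash
python3 -m inch '[[-47,-31,0,-6],[-95,-62,0,-12],[-142,-94,0,-18],[-190,-125,0,-24],[-237,-156,0,-30],[-284,-187,0,-36],[-332,-218,0,-42],[-379,-250,0,-48],[-427,-281,0,-54],[-474,-312,0,-60],[-474,-312,15,-64.4],[-474,-312,30,-64.4]]' 0
python3 - <<'E'
from h import *
p,d,c,M=grab("wrist"); save("w1",p); np.savez("w1.npz",p=p,d=d,M=M); print(read_state()["tool_pos"],read_state()["orientation"],M)
f=np.load("top0.npz");ct=imaging.calibration("top")
print(plane(270.3,215.5,ct,f["M"],.113))
for u,v in((83,235),(122,115),(179,84),(245,83),(300,117),(334,173),(335,241),(65,55),(361,61),(50,352),(352,357)): print(u,v,plane(220+u/4-.4,165+v/4-.4,ct,f["M"],.08).round(4))
E
```

```text
t: 1.6
tool_pos: [0.5427, 0.1134, 0.2004]
orientation: [180.0, -0.0, -135.1]
force: [-1.1, -0.2, -0.1]
width: -0.0002
gripper_force: 0.0
[0.54089583 0.11384945 0.19823651] [ 179.83158953   -0.19220589 -135.12724747] [[-7.05527303e-01 -6.71771032e-01 -2.25731933e-01  4.82941617e-01]
 [ 7.08682257e-01 -6.68407718e-01 -2.25833084e-01  5.46141919e-02]
 [ 8.27157736e-04 -3.19303622e-01  9.47652105e-01  3.42639459e-01]
 [ 0.00000000e+00  0.00000000e+00  0.00000000e+00  1.00000000e+00]]
[0.53769648 0.05541936 0.113     ]
83 235 [0.5226 0.1289 0.08  ]
122 115 [0.5926 0.1082 0.08  ]
179 84 [0.6108 0.0753 0.08  ]
245 83 [0.6114 0.0368 0.08  ]
300 117 [0.5914 0.0045 0.08  ]
334 173 [ 0.5586 -0.0155  0.08  ]
335 241 [ 0.5192 -0.0163  0.08  ]
65 55 [0.6281 0.1424 0.08  ]
361 61 [ 0.6244 -0.0308  0.08  ]
50 352 [0.4558 0.1459 0.08  ]
352 357 [ 0.453  -0.0264  0.08  ]
```

View pics/w1.png

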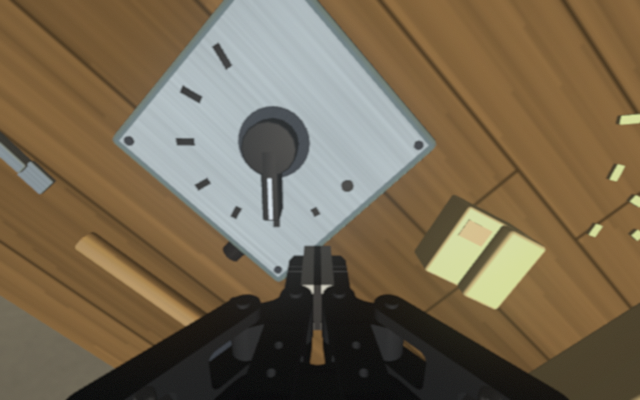

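The wrist view shows hub top at (269,148), the blade down to (271,222) and the off dot at (347,186). The shut fingertips are at (317,260), right of the blade, so on its counterclockwise side.

Run:
```python
from h import *
f=np.load("w1.npz");M=f["M"];c=imaging.calibration("wrist");print(c["fx"])
P=lambda u,v,z:plane(u,v,c,M,z)
C=(P(129,141,.08)+P(418,145,.08))/2; print("C screws",C,P(129,141,.08),P(418,145,.08)); print("hub",P(269,148,.113)); print("tip",P(269,220,.113),P(271,190,.113))
off=P(347,186,.08);b5=P(190,94,.08);b2=P(236,211,.08)
print("dots",off,b5,b2)
for q in(off,b2,b5,P(269,220,.113)): e=q-C; print(np.degrees(np.arctan2(e[1],e[0])),np.hypot(*e[:2]))
```

```text
310.03147996418335
C screws [0.53620263 0.05663586 0.08      ] [ 0.62088707 -0.03082709  0.08      ] [0.4515182 0.1440988 0.08     ]
hub [0.53477179 0.0563172  0.113     ]
tip [0.57763078 0.0949664  0.113     ] [0.55787293 0.07923203 0.113     ]
dots [0.51862355 0.12780552 0.08      ] [ 0.55470342 -0.01744032  0.08      ] [0.605772   0.07366197 0.08      ]
103.87448511046779 0.07330855809407981
13.752015957150464 0.07162252265220224
-75.97705019663708 0.07635155191937353
42.77591267736852 0.05644042721189521
```

```bash
python3 -m inch '[[0,0,40,0],[0,0,80,0],[0,0,107,0],[0,0,107,0],[0,-9,107,0],[0,-18.6,107,0],[0,-18.6,107,0]]' 0
python3 - <<'E'
from h import *
print(read_state()["force"])
r=np.array([-44,18.])
for a in range(5,61,5):
    t=np.radians(a);print(a,(np.array([[np.cos(t),-np.sin(t)],[np.sin(t),np.cos(t)]])@r-r).round(1))
p,d,c,M=grab("wrist"); save("w2",p)
E
```

```text
t: 2.52
tool_pos: [0.5576, 0.1007, 0.0955]
orientation: [-179.9, 0.1, -135.1]
force: [0.2, 2.2, 1.3]
width: -0.0003
gripper_force: 1.1
[0.21112666 2.17715236 1.25215867]
5 [-1.4 -3.9]
10 [-2.5 -7.9]
15 [ -3.2 -12. ]
20 [ -3.5 -16.1]
25 [ -3.5 -20.3]
30 [ -3.1 -24.4]
35 [ -2.4 -28.5]
40 [ -1.3 -32.5]
45 [  0.2 -36.4]
50 [  1.9 -40.1]
55 [  4.  -43.7]
60 [  6.4 -47.1]
```

View pics/w2.png

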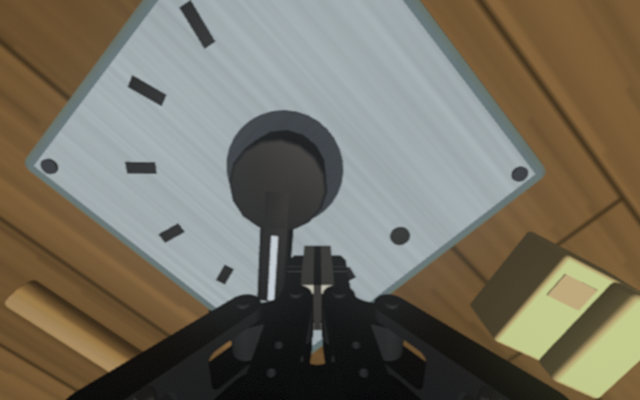

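The fingertips (317,265) lie beside the blade (272,265), radially in the right place. I sweep one click first.

```bash
python3 -m inch '[[-1.4,-3.9,0,5],[-2.5,-7.9,0,10],[-3.2,-12,0,15],[-3.5,-16.1,0,20],[-3.5,-20.3,0,25],[-3.5,-20.3,0,25],[-3.5,-20.3,0,25]]' 0
python3 - <<'E'
from h import *
p,d,c,M=grab("wrist"); save("w3",p)
E
```

```text
t: 3.45
tool_pos: [0.5727, 0.0889, 0.0945]
orientation: [-180.0, 0.0, -159.9]
force: [-0.2, -0.4, 0.4]
width: 0.0001
gripper_force: 0.0
```

View pics/w3.png

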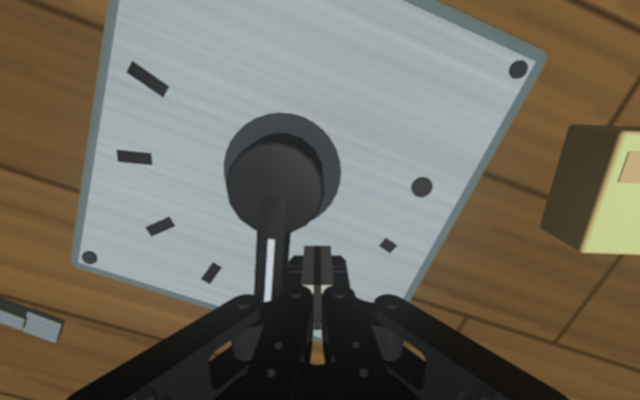

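One click done: blade now at speed 3, with bar 4 at (211,272) and bar 5 at (160,226). Two more clicks.

```bash
python3 -m inch '[[-1.4,-3.9,0,5],[-2.5,-7.9,0,10],[-3.2,-12,0,15],[-3.5,-16.1,0,20],[-3.5,-20.3,0,25],[-3.1,-24.4,0,30],[-3.1,-24.4,0,30],[-3.1,-24.4,0,30]]' 0; python3 -m inch '[[-1.4,-3.9,0,5],[-2.5,-7.9,0,10],[-3.2,-12,0,15],[-3.5,-16.1,0,20],[-3.5,-20.3,0,25],[-3.1,-24.4,0,30],[-3.1,-24.4,0,30],[-3.1,-24.4,0,30]]' 0;python3 - <<'E'
from h import *
p,d,c,M=grab("wrist"); save("w4",p)
E
```

```text
t: 4.5
tool_pos: [0.5838, 0.0673, 0.0943]
orientation: [-180.0, -0.0, 170.1]
force: [-0.2, -0.0, 0.4]
width: -0.0
gripper_force: 0.0
t: 5.5
tool_pos: [0.5828, 0.0428, 0.0943]
orientation: [-180.0, -0.0, 140.1]
force: [0.3, 0.7, 0.5]
width: 0.0003
gripper_force: 0.0
```

View pics/w4.png

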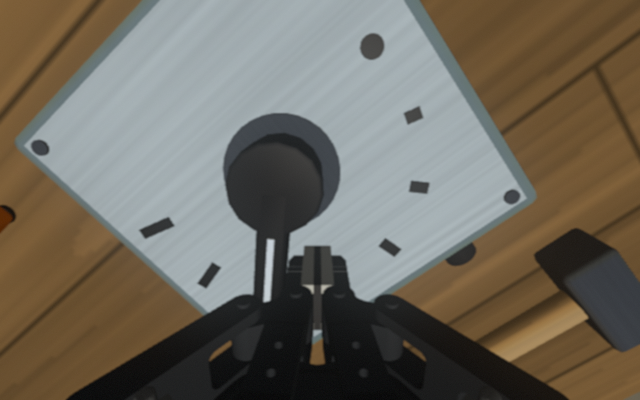

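The blade now stands at speed 5: bars 1, 2 and 3 are at (413,115), (419,187), (390,247) and bars 6 and 7 at (208,275), (156,227). I back off, lift, and go above the grey station.

```bash
python3 -m inch '[[0,10,0,0],[0,10,-40,0],[0,10,-90,0],[-10,-30,-100,0],[-30,-84,-100,0],[-50,-140,-100,0],[-70,-195,-100,0],[-90,-250,-100,0],[-110,-306,-100,0],[-128,-358,-90,0],[-128,-358,-70,0],[-128,-358,-70,0]]' 0
python3 - <<'E'
from h import *
p,d,c,M=grab("wrist"); save("w5",p); np.savez("w5.npz",p=p,d=d,M=M); print(tool()[:3,3])
w=(p.min(2)>165).astype("uint8"); n,l,s,ce=cv2.connectedComponentsWithStats(w)
for i in range(1,n):
    if s[i,4]>150: print(ce[i].round(1),s[i],plane(*ce[i],c,M,.092).round(4))
q,dt,ct,Mt=grab("top"); save("t5",np.hstack([p,cv2.resize(q[165:275,220:325],None,fx=3.636,fy=3.636)[:400]])[:, 200:1000])
E
```

```text
t: 7.05
tool_pos: [0.4499, -0.3135, 0.1631]
orientation: [180.0, -0.2, 139.9]
force: [-0.3, 0.3, 0.1]
width: -0.0
gripper_force: 0.0
[ 0.45063172 -0.31338385  0.16398075]
[420.2  17.5] [ 399    0   44   40 1462] [ 0.3919 -0.1847  0.092 ]
[166.2 107.2] [ 146   86   41   43 1347] [ 0.3275 -0.3427  0.092 ]
[314.4 212.4] [296 196  37  34 979] [ 0.4474 -0.3158  0.092 ]
[582.5 310.6] [512 274 128  72 920] [ 0.6563 -0.2023  0.092 ]
[180.4 303.3] [164 290  34  28 728] [ 0.4377 -0.4512  0.092 ]
```

View pics/t5.png

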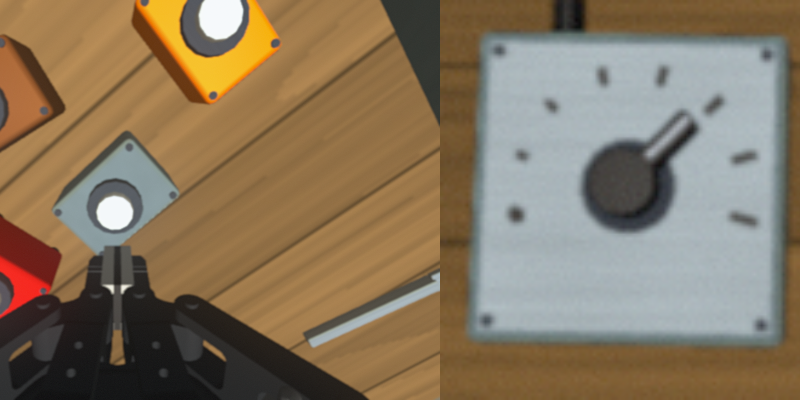

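The right half confirms the pointer at the fifth bar (715,105). The left half shows the grey station's button at (115,212), within 2 mm of under the fingertips. Next I descend to just above it.

```bash
python3 -m inch '[[0,-2,30,0],[0,-2,55,0],[0,-2,66,0],[0,-2,69,0],[0,-2,69,0]]' 0; python3 -m inch '[[0,0,1,0],[0,0,2,0],[0,0,3,0],[0,0,3,0]]' 0
```

```text
t: 7.78
tool_pos: [0.45, -0.3156, 0.0961]
orientation: [-180.0, 0.1, 140.0]
force: [-0.4, 0.3, 0.7]
width: -0.0002
gripper_force: 0.0
t: 8.28
tool_pos: [0.4493, -0.3155, 0.0923]
orientation: [-180.0, 0.0, 140.0]
force: [0.4, 0.6, -0.8]
width: 0.0002
gripper_force: 0.0
```

```bash
for i in 1; do python3 -m inch '[[0,0,1,0],[0,0,2,0],[0,0,2,0]]'; python3 -m inch '[[0,0,1,0],[0,0,2,0],[0,0,2,0]]'; python3 -m inch '[[0,0,1,0],[0,0,2,0],[0,0,2,0]]'; done | grep -E "tool_pos|force:"
```

```text
tool_pos: [0.4494, -0.3155, 0.0904]
force: [-0.9, 0.2, 2.0]
gripper_force: 1.1
tool_pos: [0.4494, -0.3155, 0.0884]
force: [-0.3, 0.2, 3.2]
gripper_force: 1.7
tool_pos: [0.4494, -0.3155, 0.0864]
force: [0.1, 0.2, 5.4]
gripper_force: 2.3
```

```bash
python3 -m inch '[[0,0,0.5,0],[0,0,1,0],[0,0,1,0]]'| grep -E "tool_pos|force:"; python3 -m inch '[[0,0,0.5,0],[0,0,0.5,0]]'| grep -E "tool_pos|force:"
```

```text
tool_pos: [0.4495, -0.3155, 0.086]
force: [-2.1, 0.4, 9.7]
gripper_force: 5.1
tool_pos: [0.4495, -0.3156, 0.0859]
force: [-2.4, 1.3, 14.1]
gripper_force: 7.1
```

The force rose steeply at 86 mm, so the button is on its stop. I release it straight up and check.

```bash
python3 -m inch '[[0,0,-3,0],[0,0,-8,0],[0,0,-16,0],[0,0,-45,0],[0,0,-80,0],[0,0,-80,0]]'
python3 - <<'E'
from h import *
p,d,c,M=grab("wrist"); q,dt,ct,Mt=grab("top")
w=(p.min(2)>165).astype("uint8"); n,l,s,ce=cv2.connectedComponentsWithStats(w)
for i in range(1,n):
    if s[i,4]>150: print(ce[i].round(1),s[i,4],plane(*ce[i],c,M,.092).round(4))
save("f",np.hstack([p[::2,::2],q[165:365,220:540]]))
E
```

```text
t: 10.78
tool_pos: [0.451, -0.3168, 0.1676]
orientation: [-180.0, 0.3, 140.0]
force: [0.2, 0.1, 0.3]
width: -0.0001
gripper_force: 0.0
[422.1  14.6] 1246 [ 0.3929 -0.1856  0.092 ]
[170.8 101.2] 1320 [ 0.3275 -0.3428  0.092 ]
[316.8 205.7] 956 [ 0.4474 -0.3159  0.092 ]
[583.8 303.1] 919 [ 0.6579 -0.2004  0.092 ]
[184.5 295.6] 705 [ 0.4377 -0.4513  0.092 ]
```

View pics/f.png

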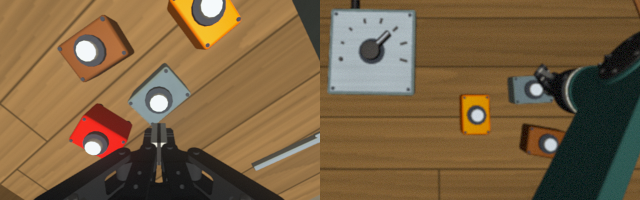

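The grey station's button is up again at (158,103) and hasn't moved from before the press. The pointer still stands at speed 5, at (385,37).

```bash
python3 -c "
from cell import ctrl; print(ctrl.sign_off())"
```

```text
the job is handed in; nothing more can be done
None
```

I pushed the selector three clicks from speed 2 to 5, then pressed the grey station's start button down to its stop (about 14 N) and let it spring back up; the last pictures showed pointer and station in place, and I handed the job in at about 11 s.

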